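# Ease the spring clip off the spindle with the forked lifter

### The job

The steel spring clip must come off the spindle of the stand. Pick up the forked lifter by its black handle, first set its sole lightly down on the stand's deck on the tab side of the clip, nose towards the spindle, then slide the fork in under the clip, straddling the spindle and never forcing it, so that the ramps spread the jaws and raise the clip over the spindle's swell; do not touch the clip with the gripper until it has come free above the swell. Then lift the clip off the spindle by its tab and lay it gently in the steel tray, leaving the lifter standing on the deck or the worktop, letting go of everything, and leaving the probe meter, the fuse box and the vial where they are.

Things in the scene. Friction and masses are not known exactly. Their poses are not given: they have to be found in the camera images.
- stand: Fixed stand: base on feet, steel spindle, and round it an aluminium deck plate 150 x 84 mm (x -88 to +62 mm, y +-42 mm about the spindle). Origin on the spindle's axis, 0 to 6 mm over the worktop. x runs along the deck from the clip's tab to its jaw tips, z up. The deck's top is 4 to 7.5 mm below the clip's seat, not reported: feel for it. Screw heads 3 mm high at y +-35 mm.
- spindle (a point): Seat of the clip: point on the spindle's upright axis, 38 mm over the stand's origin; axes as the stand's. Heights over this point: below it a column of radius 7 mm down to the base; neck of radius 4 mm up to 5 mm; swell widening to radius 5.8 mm at 11 mm, closing to 3.8 mm at 13 mm; straight to the top at 33 mm. Smooth steel, friction about 0.13.
- clip: Loose steel spring clip, 59 x 36 x 5 mm, 50 g: a bow and two flat jaws hinged on it, sprung shut on the spindle (1 N each, 3 N spread over the swell). Origin on the spindle's axis, at the flat underside; bow at x = -33 mm, jaw tips +26. Starts seated in the neck, x along the stand's within 0.05 rad. Raised, it lies loose on the lifter's flat top.
- clip_tab (a point): Centre of the upright grip tab on the clip's bow, 10 mm (x) x 12 mm (y) x 32 mm tall; 28 mm behind the clip's origin (-x) and 20 mm over its underside; the tab's top is 36 mm over the underside. Axes as the clip's.
- lifter: Loose forked steel lifter, 0.16 to 0.26 kg, standing on its flat sole. Origin at the sole under the handle's centre; x to the fork's nose, z up. Heel x = -15 mm, nose +139, 46 mm wide. Flat top 20 mm high up to x = 94, then ramps down straight to the 2 mm thick nose. Slot 20 mm wide (flared in the last 12 mm), open from the nose back to x = 68.
- lifter_grip (a point): Point to grip in the lifter's upright black handle, 46 mm over the sole (axes as the lifter's). Handle 24 mm (x) x 16 mm (y), from 20 to 68 mm over the sole. With the handle's centre 83 mm or less behind the spindle's axis the clip is raised and lies flat; at 75 mm the slot's end meets the column, a hard stop. Sliding in takes about 5 N.
- lifter_slot (a point): Middle of the closed end of the lifter's slot, at the level of its sole, 68 mm ahead of the handle's centre. Axes as the lifter's.
- tray: Open steel tray, 100 mm (x) x 110 mm (y) outside, 18 mm high, walls and floor 3 mm, 0.4 kg. Origin under its centre, on the worktop.
- meter: Handheld probe meter lying right of the stand, 129 x 64 x 23 mm, origin at the centre of its underside. Leave alone.
- fuses: Small card box of fuses beyond the stand, to the right, 36 x 62 x 22 mm, origin at the centre of its underside. Leave alone.
- vial: Capped glass vial standing beyond the stand, 28 mm diameter, 60 mm tall, origin at the centre of its underside. Leave alone.
Not all that is in view belongs to the job. Leave any orange look-alike of the clip alone.

How it is judged:
On the way, in this order (a step that is already met when the one before it is completed fails the run):
1. the lifter's sole has been set on the deck behind the clip, nose towards the spindle and not yet touching the clip (contact force between lifter and stand above 0.5 N and contact force between lifter and clip below 0.3 N and x of spindle in the frame of lifter_slot between 0.075 and 0.16 m and y of spindle in the frame of lifter_slot between -0.02 and 0.02 m), for 0.2 s.
2. the clip has been raised over the spindle's swell with the lifter's fork under it, straddling the spindle (z of clip in the frame of spindle above 0.0115 m and horizontal distance between clip and spindle below 0.012 m and x of spindle in the frame of lifter_slot between 0 and 0.03 m and y of spindle in the frame of lifter_slot between -0.006 and 0.006 m), for 0.2 s.
At the end, for the whole second after the job is handed in: The clip lies at rest inside the tray (its origin within the tray's walls and less than 40 mm over the tray's underside, speed under 0.02 m/s); the lifter stands upright (within 0.2 rad) on the deck or the worktop (x of clip in the frame of tray between -0.047 and 0.047 m and y of clip in the frame of tray between -0.052 and 0.052 m and z of clip in the frame of tray between -0.005 and 0.04 m and linear speed of clip below 0.02 m/s and angle between lifter_grip's own z axis and vertical below 0.2 rad and height (world z) of lifter_slot above -0.01 m); the robot touches nothing.
It fails at once if the lifter was forced against the stand, the spindle or the clip (more than 20 N) (contact force between lifter and stand above 20 N or contact force between lifter and clip above 20 N).
It fails at once if the gripper touched the clip while it was still held below the spindle's swell (contact force between the arm and clip above 0.5 N and z of clip in the frame of spindle below 0.009 m and horizontal distance between clip and spindle below 0.025 m).
It fails at once if the clip was flung or dropped from a height (faster than 1.2 m/s) (linear speed of clip above 1.2 m/s).
It fails at once if the meter, the fuse box or the vial was moved more than 20 mm (distance of any of meter, fuses, vial from where it was at the start of the episode above 0.02 m).
It also fails if it takes over 66 s, if anything falls off the work surface, if the arm or the gripper's body presses on something with over 40 N, if the wrist force passes 120 N, or if a joint passes its speed limit or range.

### The arm

A 7-joint arm with a two-finger parallel gripper is mounted at the origin on a cart in front of the work surface, level with it; the furniture and walls round the work are solid. World frame = base frame: x ahead of the robot, y to its left, z up, the work surface at z = 0. Lengths are in m, angles in rad, forces in N, time in s.
With the tool pointing down it reaches from about 0.4 to 0.85 m from the base axis. Payload 4.5 kg.
Tool frame: the origin (TCP) lies at the very end of the fingers, on their centre line; the grasp point (between the pads) lies 19 mm behind it (r.pinch_z is the distance from the TCP to the grasp point, in m); z points along the fingers, y is the line along which they close (so a half turn about z gives the same grasp; the last joint's range is limited). The gripper opens to 88 mm and grips with 3 to 60 N. Pads are 18 mm wide; open, the fingers measure 123 mm over their backs; the gripper's body (75 mm by 187 mm) begins 45 mm behind the grasp point.
Start: joints at [-1.19, 0.689, -0.195, 1.565, 0.157, 0.902, -0.215], TCP at [0.212, 0.588, 0.214] pointing down, gripper open.
Joint ranges: [-3.01, 3.01], [-0.46, 2.08], [-1.47, 1.51], [0.13, 2.56], [-1, 4.14], [0.04, 2.09], [-2.66, 2.66]. Speed limits (rad/s): [2.57, 2.57, 3.14, 3.14, 3.14, 3.14, 3.14].

### API

Orientations are given as a unit quaternion [x, y, z, w].
In Python, from plant import r, cams gives the robot as it stands.
- The arm moves only by the shell command python3 -m pendant 'ROWS' [FORCE]. ROWS is JSON, a list of rows, each a list of 3 entries, a list of its own where there are three numbers: the closure, from -1 (fully open) to 1 (shut), then the shift along the tool's x, y, z in mm, then the turn, a rotation vector about the tool's x, y, z in degrees. A call has 1 to 8 rows; each row shifts and turns the commanded pose from where the row before left it, along the tool's axes as they then stand; what a row does not reach is not made up. A row lasts 1/8 s, in which the tool goes at most 62.5 mm and 10.7 degrees, less where a joint would pass 70% of its speed; a pose out of reach is approached as far as the arm can. A call with a gripper value outside its range is refused whole. The fingers move at their own pace and stop on an object; FORCE is the grip in N (left out, the last holds). Time passes only in rows, so rows that do not move let the fingers close. It gives the time, the measured TCP pose, the force, the opening and the grip force at its end, in the units of the state.
- r.get_state(): the state, without advancing time (a new reading comes with each control period).
- cams.snapshot(name): name is "scene" or "top" or "wrist"; returns a dict with "img" (384x512x3 uint8, red, green, blue), "camera_matrix" (3x3 intrinsics, pixels), "camera_from_world" (4x4, takes a point from world to camera coordinates); the wrist camera has in their place "tool_from_camera" (4x4, takes a point from camera to tool coordinates, whose origin is the TCP and whose axes are the flange's). Camera axes: x right, y up, looking along -z (the intrinsics and any distortion apply to the point x, -y, -z); pixel columns grow to the right and rows downward; lengths in m; the calibration is good to about 2 mm. A picture is of the moment at which its call begins: read the wrist's pose just before it. There is no depth.
- r.finish_job(): hands the job in; it is judged then, once.
The state is a dict: "clock": time; "q": joint angles; "qd": joint speeds; "joint_torque": joint torques, N m; "tool_pos": TCP position; "eef_rot": TCP orientation; "contact_force": force on the tool from outside, world axes, zero at the start; "moment": the same for the moment, N m; "opening": opening from 0.0 (shut) to 1.0 (fully open); "finger_force": force on a finger pad.
Only numpy, scipy, OpenCV 4.12 (cv2) and the standard library are available. Lean on these libraries where they do the work, as an engineer would, in place of code of your own. Each camera call takes 0.05 s, during which the arm holds its last target. There are 200 camera calls.

## Working session

There is one attempt and no reset: what is moved stays moved. The work goes in short steps, Python scripts to look and compute and a shell command to move; the robot and the scene stay as the last step left them, time stands still between calls to the robot, and variables do not carry over. Pictures are saved under pics/ and viewed, at most 10 in all, crops included, and the job is handed in when it is done.

```bash
ls; mkdir -p pics; python3 - <<'E'
from plant import r,cams
import cv2,pickle
s=r.get_state();print(s['clock'],s['tool_pos'],s['eef_rot'],s['opening'],r.pinch_z)
d={n:cams.snapshot(n) for n in("scene","top")}
pickle.dump(d,open('d0.pkl','wb'))
for n in d: cv2.imwrite(f'pics/{n}0.png',cv2.resize(d[n]['img'][...,::-1],None,fx=1.5,fy=1.5)); print(n,d[n]['camera_matrix'],d[n]['camera_from_world'],[k for k in d[n]])
E
```

```text
pics
0.0 [0.21224298 0.58712491 0.21271178] [ 1.72501708e-01  9.85008780e-01 -9.24886694e-04 -9.41634940e-05] 1.0018310777844317 0.0187
scene [[395.81575319   0.         259.12691593]
 [  0.         395.81575319 188.77533404]
 [  0.           0.           1.        ]] [[ 0.47824853 -0.87821557 -0.00396958 -0.31581398]
 [ 0.67377461  0.36400976  0.64305883 -0.43334691]
 [-0.56329931 -0.31021654  0.76580649 -0.69015644]
 [ 0.          0.          0.          1.        ]] ['img', 'camera_matrix', 'camera_from_world']
top [[358.30445965   0.         255.07827673]
 [  0.         358.30445965 193.74968918]
 [  0.           0.           1.        ]] [[ 2.27716462e-02 -9.99740265e-01 -9.24868477e-04 -4.72365977e-02]
 [ 9.92421766e-01  2.24931938e-02  1.20801884e-01 -5.68940328e-01]
 [-1.20749704e-01 -3.66871738e-03  9.92676206e-01 -8.79003647e-01]
 [ 0.00000000e+00  0.00000000e+00  0.00000000e+00  1.00000000e+00]] ['img', 'camera_matrix', 'camera_from_world']
```

View pics/scene0.png

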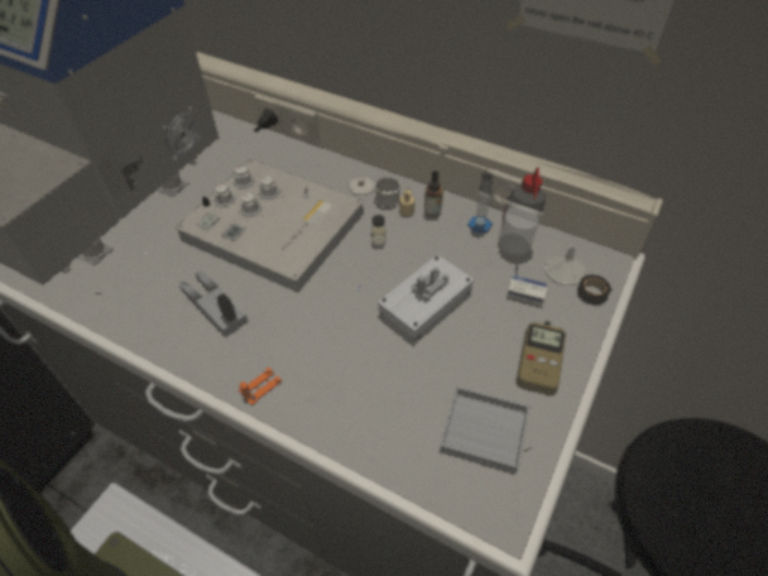

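View pics/top0.png

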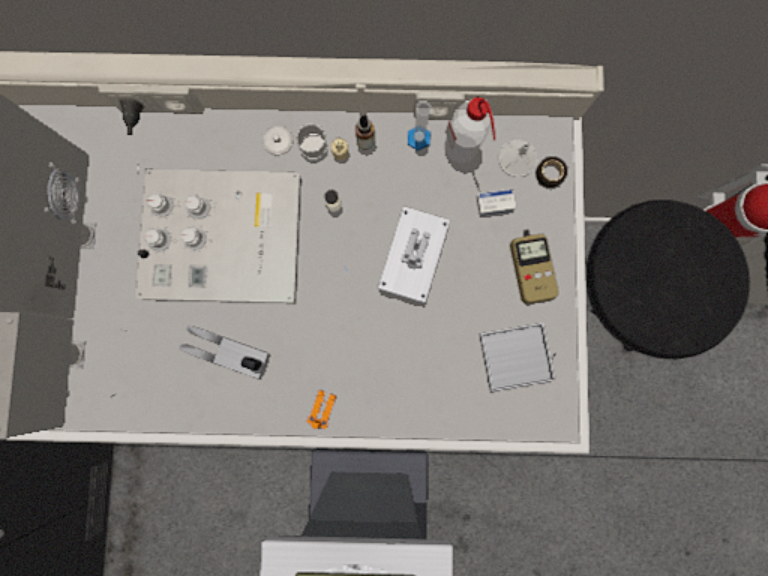

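The top view shows: stand deck corners about (405,208), (449,218), (424,303), (380,292), clip at about (417,247); steel lifter (handle at 251,364, nose to the left at 185,340); tray at (516,357); meter (534,266), fuses (495,203), vial (333,202). Clip candidates: the grey steel clip at (417,247) on the stand's spindle fits the description. The orange one at (321,410) is the look-alike, so I leave it alone. Next is an enlarged crop to confirm.

```bash
python3 - <<'E'
import pickle,cv2,numpy as np
d=pickle.load(open('d0.pkl','rb'))
t=d['top']['img'];s=d['scene']['img']
def c(im,x,y,w,h,f): return cv2.resize(im[y:y+h,x:x+w,::-1],(w*f,h*f),interpolation=cv2.INTER_CUBIC)
a=c(t,245,130,65,75,7)[:525,:]   # 455x525
b=c(t,115,208,70,50,4)
e=c(s,245,165,75,64,4)
R=np.zeros((525,345,3),np.uint8);R[:200,:280]=b;R[210:466,:300]=e
cv2.imwrite('pics/crop1.png',np.hstack([a,R]))
E
```

```text
(no output)
```

View pics/crop1.png

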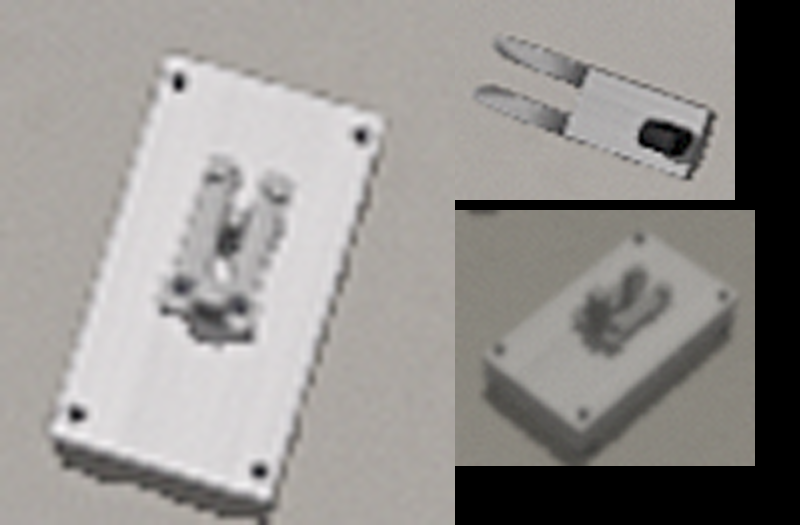

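The crop confirms it: the steel clip sits on the spindle with its dark tab at the robot side and its jaws pointing away. Now I'll measure positions.

```bash
cat > h.py <<'E'
import numpy as np,cv2
def ray(d,u,v,T=None):
    K=d['camera_matrix']; M=d['camera_from_world'] if T is None else np.linalg.inv(T)
    R,t=M[:3,:3],M[:3,3]
    return -R.T@t, R.T@np.array([(u-K[0,2])/K[0,0],-(v-K[1,2])/K[1,1],-1.])
def onz(d,u,v,z,T=None):
    o,k=ray(d,u,v,T); return o+k*(z-o[2])/k[2]
def proj(d,p,T=None):
    K=d['camera_matrix']; M=d['camera_from_world'] if T is None else np.linalg.inv(T)
    c=M[:3,:3]@np.asarray(p)+M[:3,3]; return np.array([K[0,0]*c[0]/-c[2]+K[0,2],-K[1,1]*c[1]/-c[2]+K[1,2]])
def blob(m,x0,y0,x1,y1):
    w=np.zeros(m.shape,np.uint8);w[y0:y1,x0:x1]=m[y0:y1,x0:x1]
    cs,_=cv2.findContours(w,cv2.RETR_EXTERNAL,cv2.CHAIN_APPROX_NONE)
    return max(cs,key=cv2.contourArea)
def ang(v): return np.degrees(np.arctan2(v[1],v[0]))
E
python3 - <<'E'
import pickle
from h import *
d=pickle.load(open('d0.pkl','rb'));t=d['top'];im=t['img'];hsv=cv2.cvtColor(im,cv2.COLOR_RGB2HSV);g=im.min(2)
print('bg',im[200,240],'deck',im[190,270])
# deck
c=blob((g>198).astype(np.uint8),250,135,305,206);print('deckarea',cv2.contourArea(c))
q=np.array([onz(t,*p,0.036)[:2] for p in c[:,0].astype(float)],np.float32)
rr=cv2.minAreaRect(q);b=cv2.boxPoints(rr);print('deck',rr)
cen=np.array(rr[0]);e=b-np.roll(b,1,0);L=e[np.argmax(np.linalg.norm(e,axis=1))];L=L/np.linalg.norm(L);L*=np.sign(L[0])
print('stand yaw',ang(L),'spindle',cen+0.013*L)
# clip dark tab
# lifter handle
c=blob((im.max(2)<60).astype(np.uint8),155,232,185,256);M=cv2.moments(c);u,v=M['m10']/M['m00'],M['m01']/M['m00'];print('handle px',u,v,cv2.boundingRect(c),onz(t,u,v,.055))
# lifter: differing from bg (edges): bright top plate
k=cv2.absdiff(im,np.full_like(im,im[200,240])).max(2)
hv=im[210:258,118:182].min(2)
np.set_printoptions(linewidth=400)
print(hv[4:46,::1])
E
```

```text
bg [171 166 162] deck [217 213 215]
deckarea 1638.0
deck ((0.6357476711273193, -0.08643978834152222), (0.08160685002803802, 0.14791446924209595), 73.96390533447266)
stand yaw -16.0361 spindle [ 0.64824181 -0.09003095]
handle px 167.0514705882353 242.2058823529412 (161, 238, 13, 9) [0.44282247 0.17867713 0.055     ]
[[162 162 162 ... 161 163 166]
 [162 162 162 ... 163 158 162]
 [164 163 163 ... 164 162 164]
 ...
 [161 160 161 ... 160 161 161]
 [162 161 161 ... 162 160 161]
 [161 160 161 ... 160 159 162]]
```

```bash
python3 - <<'E'
import pickle
from h import *
d=pickle.load(open('d0.pkl','rb'));t=d['top']
a=onz(t,122.3,224.3,0.002)[:2];b=onz(t,176.9,244.3,.02)[:2]
yaw=ang(a-b);u=(a-b)/np.linalg.norm(a-b);print(np.linalg.norm(a-b),yaw,'handle est',b+.015*u,a-.139*u)
# tray corners approx from view (1.5x px)
cs=[onz(t,x/1.5,y/1.5,.018)[:2] for x,y in((480,331),(543,323),(553,381),(490,391))]
print('tray',np.mean(cs,0),[ang(cs[1]-cs[0]),ang(cs[2]-cs[3])],np.linalg.norm(cs[1]-cs[0]),np.linalg.norm(cs[2]-cs[1]))
from plant import r
from scipy.spatial.transform import Rotation as R
s=r.get_state();Rm=R.from_quat(s['eef_rot']).as_matrix();print(Rm)
print('shift to handle mm',Rm.T@(np.array([.441,.179,.20])-s['tool_pos'])*1000)
E
```

```text
0.15673417740151308 72.14502836220977 handle est [0.44205111 0.17613835] [0.44288943 0.17874083]
tray [ 0.46428254 -0.26497972] [np.float64(-81.49176256425763), np.float64(-79.83704172654)] 0.10934270242417249 0.0992420063016303
[[-9.40500472e-01  3.39792109e-01 -4.30584243e-04]
 [ 3.39792361e-01  9.40499212e-01 -1.54378933e-03]
 [-1.19603292e-04 -1.59824383e-03 -9.99998716e-01]]
shift to handle mm [-353.84569577 -306.19209215   13.34842925]
```

```bash
python3 -m pendant '[[-1,[-44,-38,2],[0,0,0]],[-1,[-44,-38,2],[0,0,0]],[-1,[-44,-38,2],[0,0,0]],[-1,[-44,-38,2],[0,0,0]],[-1,[-44,-38,2],[0,0,0]],[-1,[-44,-38,2],[0,0,0]],[-1,[-44,-38,1],[0,0,0]],[-1,[-44,-38,0],[0,0,0]]]' 30; python3 -m pendant '[[-1,[0,0,0],[0,0,10.5]],[-1,[0,0,0],[0,0,10.5]],[-1,[0,0,0],[0,0,10.5]],[-1,[0,0,0],[0,0,10.5]],[-1,[0,0,0],[0,0,10.5]],[-1,[0,0,0],[0,0,10.5]],[-1,[0,0,0],[0,0,10.5]],[-1,[0,0,0],[0,0,10.5]]]'
python3 -m pendant '[[-1,[0,0,0],[0,0,4]],[-1,[0,0,0],[0,0,0]]]'
python3 - <<'E'
from plant import r,cams
import cv2,pickle
s=r.get_state();w=cams.snapshot('wrist');w['s']=s;pickle.dump(w,open('w1.pkl','wb'))
print(s['q'],s['contact_force'])
cv2.imwrite('pics/w1.png',w['img'][...,::-1])
E
```

```text
clock: 1.1
tool_pos: [0.4408, 0.1805, 0.2003]
eef_rot: [0.172, 0.985, -0.0, -0.0]
contact_force: [0.8, 0.6, -0.5]
opening: 1.006
finger_force: 0.0
clock: 2.1
tool_pos: [0.4399, 0.1823, 0.2003]
eef_rot: [0.789, 0.614, -0.0, -0.0]
contact_force: [-0.0, -0.1, 0.8]
opening: 0.999
finger_force: 0.0
clock: 2.35
tool_pos: [0.4399, 0.1823, 0.2003]
eef_rot: [0.808, 0.589, -0.0, 0.0]
contact_force: [-0.6, -0.7, 1.1]
opening: 1.0
finger_force: 0.0
[-0.62487945  0.52928641  0.20849828  2.02922779 -0.18557391  0.60119104
 -0.60138631] [-0.56011833 -0.67536796  1.11495683]
```

View pics/w1.png

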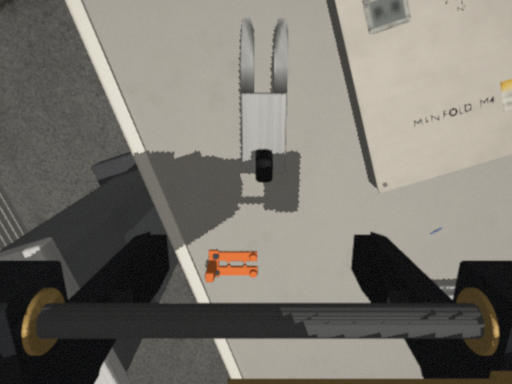

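The wrist view shows the lifter upright in the picture: tine tips at about (247,20) and (281,20), handle at (264,165), plate x 242 to 287.

```bash
python3 - <<'E'
import pickle
from h import *
from scipy.spatial.transform import Rotation as R
w=pickle.load(open('w1.pkl','rb'));s=w['s'];T=np.eye(4);T[:3,:3]=R.from_quat(s['eef_rot']).as_matrix();T[:3,3]=s['tool_pos'];Tc=T@w['tool_from_camera']
im=w['img']
c=blob((im.max(2)<32).astype(np.uint8),250,140,280,190);x,y,ww,h=cv2.boundingRect(c);print('handle',x,y,ww,h)
# top face at z=.068: lower edge of box toward camera? print extents both ways
for v in(y,y+h):
  for z in(.068,.02): print(v,z,onz(w,x+ww/2,v,z,Tc)[:2])
g=im.astype(int).min(2)
f=lambda p,q:onz(w,*p,q,Tc)[:2]
A=f((264.,20),.002);B=f((264.5,95),.02);C=f((264.5,152),.02)
print('heading',ang(A-C),ang(B-C),'tool x',ang(T[:2,0]),'B->handle',B, A)
u=(A-C)/np.linalg.norm(A-C)
print('handle from tip',A-.139*u,'from ramp top',B-.094*u)
print(T[:3,:3].T@np.r_[A-.139*u-s['tool_pos'][:2],0]*1000)
E
```

```text
handle 256 150 16 32
150 0.068 [0.44926054 0.19955963]
150 0.02 [0.4470375  0.19081877]
182 0.068 [0.44017149 0.17085383]
182 0.02 [0.43651151 0.15757471]
heading 72.57782365224219 72.45571110170515 tool x 72.19268204119119 B->handle [0.46428355 0.24363138] [0.48540371 0.31134516]
handle from tip [0.44378571 0.17872186] from ramp top [0.436139   0.15394368]
[-2.22840162e+00  4.81660871e+00 -3.80407109e-04]
```

```bash
python3 -m pendant '[[-1,[-2.5,5,40],[0,0,-0.4]],[-1,[0,0,50],[0,0,0]],[-1,[0,0,50],[0,0,0]],[-1,[0,0,31],[0,0,0]],[-1,[0,0,0],[0,0,0]],[1,[0,0,0],[0,0,0]],[1,[0,0,0],[0,0,0]],[1,[0,0,0],[0,0,0]]]' 40; python3 -m pendant '[[1,[0,0,0],[0,0,0]],[1,[0,0,0],[0,0,0]],[1,[0,0,-15],[0,0,0]],[1,[0,0,-30],[0,0,0]],[1,[0,0,-40],[0,0,0]],[1,[0,0,-40],[0,0,0]],[1,[0,0,0],[0,0,0]],[1,[0,0,0],[0,0,0]]]'
```

```text
clock: 3.4
tool_pos: [0.4448, 0.1788, 0.0306]
eef_rot: [0.806, 0.592, 0.001, 0.0]
contact_force: [-0.0, 0.7, 0.1]
opening: 0.679
finger_force: 0.0
clock: 4.4
tool_pos: [0.4437, 0.1784, 0.1546]
eef_rot: [0.806, 0.592, -0.0, -0.0]
contact_force: [-0.0, -0.4, 0.4]
opening: 0.004
finger_force: 0.0
```

```bash
python3 - <<'E'
from plant import r,cams
import cv2,pickle,numpy as np
s=r.get_state();w=cams.snapshot('wrist');w['s']=s;pickle.dump(w,open('w2.pkl','wb'))
t=cams.snapshot('top');pickle.dump(t,open('t2.pkl','wb'))
a=cv2.resize(w['img'][...,::-1],(400,300));b=cv2.resize(t['img'][190:270,100:200,::-1],(400,320))[:300]
cv2.imwrite('pics/w2.png',np.hstack([a,b]))
E
```

```text
(no output)
```

View pics/w2.png

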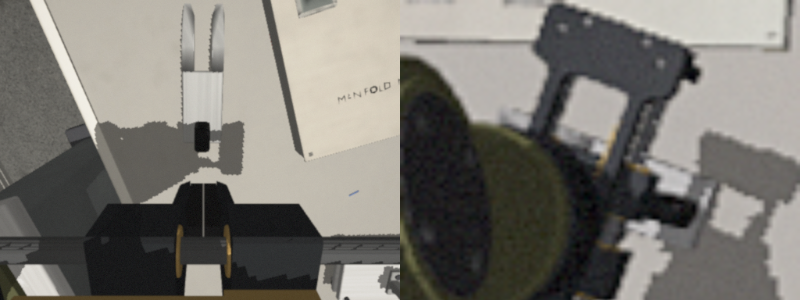

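The lifter still stands untouched. The fingers hadn't finished closing before I lifted, so I'll re-measure and regrip with more closing time.

```bash
python3 - <<'E'
import pickle
from h import *
from scipy.spatial.transform import Rotation as R
w=pickle.load(open('w2.pkl','rb'));s=w['s'];T=np.eye(4);T[:3,:3]=R.from_quat(s['eef_rot']).as_matrix();T[:3,3]=s['tool_pos'];Tc=T@w['tool_from_camera']
im=w['img']
c=blob((im.max(2)<32).astype(np.uint8),240,140,280,205);x,y,ww,h=cv2.boundingRect(c)
for v,z in((y,.02),(y+h,.068)): print(T[:3,:3].T@(onz(w,x+ww/2,v,z,Tc)-s['tool_pos'])*1000,v)
A=onz(w,203.5*1.28,7*1.28,.002,Tc);B=onz(w,203*1.28,71*1.28,.02,Tc)
for p,l in((A,139),(B,68)): print(T[:3,:3].T@(p-s['tool_pos'])*1000-[l,0,0])
print(Tc[:3,3],s['tool_pos'])
E
```

```text
[ 12.4282761   -0.83517801 134.60957909] 157
[-7.65641593 -0.69733782 86.60781453] 194
[ -1.03082152   0.4073745  152.61993793]
[ 2.69565468e+00 -9.57998064e-02  1.34614336e+02]
[0.46664893 0.25094252 0.32595169] [0.44368737 0.17836295 0.15460825]
```

```bash
python3 -m pendant '[[-1,[1,0,20],[0,0,0]],[-1,[0,0,10],[0,0,0]],[-1,[0,0,0],[0,0,0]],[-1,[0,0,0],[0,0,0]],[-1,[0,0,40],[0,0,0]],[-1,[0,0,40],[0,0,0]],[-1,[0,0,16],[0,0,0]],[1,[0,0,0],[0,0,0]]]' 40; python3 -m pendant '[[1,[0,0,0],[0,0,0]],[1,[0,0,0],[0,0,0]],[1,[0,0,0],[0,0,0]],[1,[0,0,0],[0,0,0]],[1,[0,0,0],[0,0,0]],[1,[0,0,0],[0,0,0]]]'
```

```text
clock: 5.5
tool_pos: [0.4443, 0.1792, 0.0283]
eef_rot: [0.806, 0.591, -0.0, -0.0]
contact_force: [-0.5, 0.2, 0.2]
opening: 0.705
finger_force: 0.0
clock: 6.25
tool_pos: [0.4443, 0.1793, 0.0287]
eef_rot: [0.806, 0.592, -0.0, -0.0]
contact_force: [-1.1, 0.5, 4.2]
opening: 0.177
finger_force: 40.0
```

```bash
python3 -m pendant '[[1,[0,0,-20],[0,0,0]],[1,[0,0,-40],[0,0,0]],[1,[0,0,-60],[0,0,0]],[1,[-40,18,0],[0,0,0]],[1,[-40,18,0],[0,0,0]],[1,[-40,18,0],[0,0,0]],[1,[-40,18,0],[0,0,0]],[1,[-40,19,0],[0,0,0]]]'; python3 -m pendant '[[1,[0,0,0],[0,0,10]],[1,[0,0,0],[0,0,10.4]],[1,[0,0,0],[0,0,10.4]],[1,[0,0,0],[0,0,10.4]],[1,[0,0,0],[0,0,10.4]],[1,[0,0,0],[0,0,10.4]],[1,[0,0,0],[0,0,10.4]],[1,[0,0,0],[0,0,10]]]';  python3 -m pendant '[[1,[0,0,0],[0,0,6.2]],[1,[0,0,0],[0,0,0]],[1,[0,0,0],[0,0,0]]]'
python3 - <<'E'
from plant import r,cams
import cv2,pickle
s=r.get_state();w=cams.snapshot('wrist');w['s']=s;pickle.dump(w,open('w3.pkl','wb'))
cv2.imwrite('pics/w3.png',cv2.resize(w['img'][...,::-1],None,fx=1.5,fy=1.5))
E
```

```text
clock: 7.25
tool_pos: [0.4708, -0.0401, 0.1481]
eef_rot: [0.806, 0.592, -0.0, -0.0]
contact_force: [0.1, -0.6, -2.2]
opening: 0.175
finger_force: 40.0
clock: 8.25
tool_pos: [0.4706, -0.0385, 0.1481]
eef_rot: [0.996, -0.089, -0.001, -0.0]
contact_force: [0.1, 0.3, -3.1]
opening: 0.179
finger_force: 40.0
clock: 8.62
tool_pos: [0.4709, -0.0386, 0.1483]
eef_rot: [0.99, -0.139, -0.0, -0.0]
contact_force: [0.6, -0.3, -2.9]
opening: 0.177
finger_force: 40.0
```

View pics/w3.png

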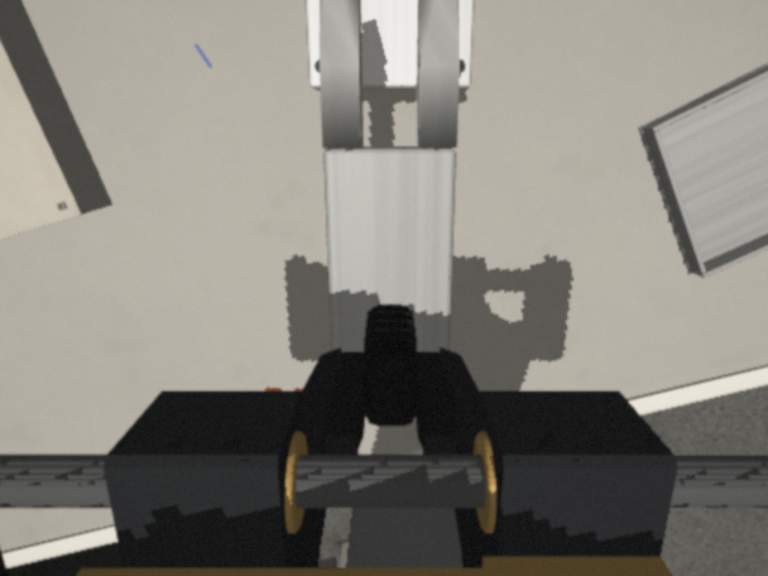

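The wrist view shows the fork over the deck's rear edge: edge corners at about (308,87) and (470,88), screws at (318,67) and (461,66), tines x 320 to 455. Next I'll measure lateral offset and yaw.

```bash
python3 - <<'E'
import pickle
from h import *
from scipy.spatial.transform import Rotation as R
w=pickle.load(open('w3.pkl','rb'));s=w['s'];T=np.eye(4);T[:3,:3]=R.from_quat(s['eef_rot']).as_matrix();T[:3,3]=s['tool_pos'];Tc=T@w['tool_from_camera']
im=w['img'];g=im.astype(int).min(2)
print('tool x',ang(T[:2,0]))
tf=lambda u,v,z:(T[:3,:3].T@(onz(w,u,v,z,Tc)-s['tool_pos'])*1000).round(1)[:2]
for v in(2,10,20,30,40,50):
    print(v,g[v,200:218],g[v,304:320])
for v in(105,130,160,190): print(v,g[v,212:224],g[v,298:310])
for u in (240,265): print(u,g[50:66,u])
E
```

```text
tool x -15.950904407961492
2 [162 162 161 147 178 218 230 232 231 231 229 227 215 167 158 164 166 170] [153 160 205 224 224 222 221 221 222 222 202 163 149 163 162 160]
10 [163 164 165 164 175 206 228 234 233 232 231 230 218 176 159 164 165 167] [162 172 209 225 224 222 224 222 223 218 198 161 155 165 163 164]
20 [164 164 163 162 150 179 221 232 234 234 233 231 221 187 164 163 163 164] [171 173 208 224 224 223 221 223 224 212 175 160 164 164 163 164]
30 [163 162 163 163 162 180 212 229 235 234 234 232 215 180 164 162 162 163] [167 174 207 225 224 224 221 224 220 199 159 152 163 162 165 164]
40 [165 165 162 165 161 155 187 226 235 234 219 173 138 155 167 170 169 165] [165 163 130 106 133 195 222 226 217 187 168 163 166 166 163 164]
50 [167 164 166 166 165 156 179 216 233 236 236 235 226 192 162 162 158 159] [152 150 143 194 223 225 224 224 206 162 151 161 166 163 164 161]
105 [168 168 166 149 148 165 184 190 190 187 186 184] [185 183 179 164 149 135 150 167 166 167 167 167]
130 [168 167 167 165 145 146 164 180 190 189 188 185] [183 176 168 147 130 147 163 168 167 170 167 167]
160 [170 170 170 170 166 156 150 160 173 185 187 184] [178 168 146 130 148 165 168 167 169 169 167 170]
190 [ 83  83  83  85  82  83  91 122 149 167 180 181] [164 149 117  92  87  89  86  84  82  83  84  83]
240 [77 76 79 78 79 80 84 87 88 85 88 89 86 85 82 82]
265 [234 235 234 236 234 230 211 168 119  87  81  82  81  83  84  82]
```

```bash
python3 - <<'E'
import pickle
from h import *
from scipy.spatial.transform import Rotation as R
w=pickle.load(open('w3.pkl','rb'));s=w['s'];T=np.eye(4);T[:3,:3]=R.from_quat(s['eef_rot']).as_matrix();T[:3,3]=s['tool_pos'];Tc=T@w['tool_from_camera']
tf=lambda u,v,z:(T[:3,:3].T@(onz(w,u,v,z,Tc)-s['tool_pos'])*1000).round(2)[:2]
for z in(.033,.038):
  for v,a,b in((3,204.6,314.05),(15,205,313.7),(25,205.4,313.2),(50,206.5,312.2)): print(z,v,tf(a,v,z),tf(b,v,z),(tf(a,v,z)+tf(b,v,z))/2)
  print('rear',tf(259,56.8,z))
zl=s['tool_pos'][2]-.0287+.02
for v,a,b in((105,216.8,302),(130,217.8,301.2),(160,219.4,300.2)): print(tf(a,v,zl),tf(b,v,zl),(tf(a,v,zl)+tf(b,v,zl))/2)
E
```

```text
0.033 3 [134.97 -41.68] [135.01  41.05] [134.99   -0.315]
0.033 15 [126.78 -41.77] [126.82  41.18] [126.8    -0.295]
0.033 25 [119.83 -41.79] [119.87  41.12] [119.85   -0.335]
0.033 50 [101.97 -41.77] [102.01  41.18] [101.99   -0.295]
rear [97.   -0.56]
0.038 3 [133.95 -40.95] [133.99  40.34] [133.97   -0.305]
0.038 15 [125.9  -41.04] [125.94  40.47] [125.92   -0.285]
0.038 25 [119.08 -41.06] [119.12  40.41] [119.1    -0.325]
0.038 50 [101.52 -41.03] [101.57  40.47] [101.545  -0.28 ]
rear [96.65 -0.55]
[ 66.16 -22.  ] [66.18 21.95] [ 6.617e+01 -2.500e-02]
[ 53.34 -21.95] [53.37 22.01] [5.3355e+01 3.0000e-02]
[ 37.21 -21.67] [37.24 22.06] [37.225  0.195]
```

```bash
python3 -m pendant '[[1,[0,-0.3,35],[0,0,0]],[1,[0,0,30],[0,0,0]],[1,[0,0,8],[0,0,0]],[1,[0,0,3],[0,0,0]],[1,[0,0,0],[0,0,0]],[1,[0,0,0],[0,0,0]]]'; for i in 1 2 3 4; do python3 -m pendant '[[1,[0,0,1],[0,0,0]],[1,[0,0,0],[0,0,0]]]' | grep -E 'tool_pos|contact'; done
```

```text
clock: 9.43
tool_pos: [0.4718, -0.0385, 0.0732]
eef_rot: [0.99, -0.14, 0.001, -0.0]
contact_force: [-0.1, -0.5, -2.7]
opening: 0.178
finger_force: 40.0
tool_pos: [0.4714, -0.0384, 0.0717]
contact_force: [-0.2, 0.0, -2.7]
tool_pos: [0.4712, -0.0385, 0.0704]
contact_force: [0.3, 0.6, -2.2]
tool_pos: [0.4712, -0.0384, 0.0694]
contact_force: [0.1, -1.1, -2.9]
tool_pos: [0.4712, -0.0384, 0.0684]
contact_force: [0.2, -0.5, -2.1]
```

```bash
python3 -m pendant '[[1,[0,0,1],[0,0,0]],[1,[0,0,0],[0,0,0]]]' | grep -E 'tool_pos|contact'; python3 -m pendant '[[1,[0,0,1],[0,0,0]],[1,[0,0,0],[0,0,0]]]' | grep -E 'tool_pos|contact'
```

```text
tool_pos: [0.4712, -0.0384, 0.0674]
contact_force: [0.8, 0.6, -3.1]
tool_pos: [0.4712, -0.0385, 0.0664]
contact_force: [-0.4, 0.2, -2.7]
```

```bash
python3 -m pendant '[[1,[0,0,1],[0,0,0]],[1,[0,0,0],[0,0,0]]]' | grep -E 'tool_pos|contact|eef'; python3 -c "
from plant import r;print(r.get_state()['moment'])"
```

```text
tool_pos: [0.4714, -0.0385, 0.0655]
eef_rot: [0.99, -0.14, 0.0, -0.0]
contact_force: [-0.8, -0.1, -2.3]
[0.03515692 0.1969564  0.02744674]
```

```bash
cat > st.py <<'E'
from plant import r
import numpy as np
s=r.get_state();print(round(s['clock'],2),s['tool_pos'].round(4) if hasattr(s['tool_pos'],'round') else s['tool_pos'],np.round(s['contact_force'],1),np.round(s['moment'],3),np.round(s['eef_rot'],3))
E
python3 -m pendant '[[1,[0,0,0.7],[0,0,0]],[1,[0,0,0],[0,0,0]]]' >/dev/null; python3 st.py;python3 -m pendant '[[1,[0,0,0.7],[0,0,0]],[1,[0,0,0],[0,0,0]]]' >/dev/null; python3 st.py
```

```text
11.43 [ 0.4715 -0.0385  0.0649] [-0.7  0.5 -0.5] [ 0.038  0.119 -0.005] [ 0.99 -0.14  0.   -0.  ]
11.68 [ 0.4715 -0.0386  0.0642] [-0.1 -0.5  1.5] [ 0.033 -0.016  0.017] [ 0.99 -0.14  0.   -0.  ]
```

```bash
python3 -m pendant '[[1,[0,0,0.7],[0,0,0]],[1,[0,0,0],[0,0,0]]]' >/dev/null; python3 st.py
```

```text
11.93 [ 0.4715 -0.0385  0.0635] [-0.3  0.4  3.3] [-0.037 -0.018 -0.063] [ 0.99 -0.14  0.   -0.  ]
```

```bash
python3 -m pendant '[[1,[0,0,-0.7],[0,0,0]],[1,[0,0,0],[0,0,0]],[1,[4,0,0],[0,0,0]],[1,[4,0,0],[0,0,0]],[1,[4,0,0],[0,0,0]],[1,[0,0,0],[0,0,0]]]' >/dev/null; python3 st.py
python3 - <<'E'
from plant import r,cams
import cv2,pickle,numpy as np
w=cams.snapshot('wrist');t=cams.snapshot('scene');pickle.dump((w,t),open('w4.pkl','wb'))
a=cv2.resize(w['img'][...,::-1],(400,300));b=cv2.resize(t['img'][140:260,220:380,::-1],(400,300))
cv2.imwrite('pics/w4.png',np.hstack([a,b]))
E
```

```text
12.68 [ 0.4837 -0.0421  0.0641] [-0.2 -0.3  2.1] [-0.045 -0.283 -0.024] [ 0.99  -0.14   0.001  0.   ]
```

View pics/w4.png

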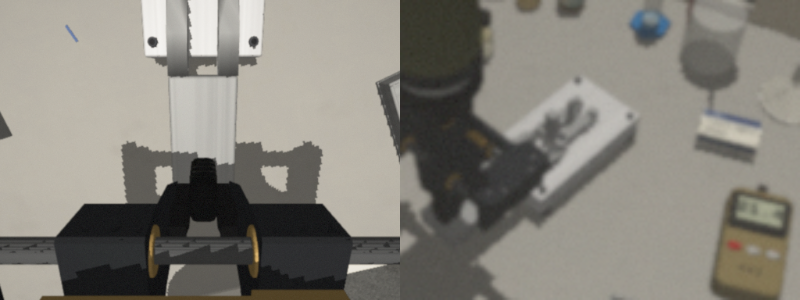

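```bash
python3 -m pendant '[[1,[5,0,-0.4],[0,0,0]],[1,[5,0,0],[0,0,0]],[1,[5,0,0],[0,0,0]],[1,[5,0,0],[0,0,0]]]' >/dev/null; python3 st.py; python3 -m pendant '[[1,[4,0,0],[0,0,0]],[1,[4,0,0],[0,0,0]],[1,[4,0,0],[0,0,0]]]' >/dev/null; python3 st.py
```

```text
13.28 [ 0.5024 -0.0474  0.0646] [-1.8  0.8  4.9] [-0.025  0.08  -0.037] [ 0.99 -0.14  0.   -0.  ]
13.65 [ 0.5138 -0.0507  0.0647] [-0.7  0.5  5.3] [0.042 0.208 0.003] [ 0.99 -0.14  0.   -0.  ]
```

```bash
python3 -m pendant '[[1,[0,0,-0.9],[0,0,0]],[1,[0,0,0],[0,0,0]]]' >/dev/null; python3 st.py; python3 -m pendant '[[1,[4,0,0],[0,0,0]],[1,[4,0,0],[0,0,0]],[1,[4,0,0],[0,0,0]]]' >/dev/null; python3 st.py
```

```text
13.9 [ 0.5136 -0.0506  0.0652] [0.5 0.2 0.2] [ 0.019 -0.04  -0.064] [ 0.99 -0.14 -0.    0.  ]
14.28 [ 0.5251 -0.0539  0.0654] [-1.5  0.3  2.9] [0.103 0.358 0.051] [ 0.99 -0.14 -0.   -0.  ]
```

```bash
python3 -m pendant '[[1,[4,0,-0.3],[0,0,0]],[1,[4,0,0],[0,0,0]],[1,[4,0,0],[0,0,0]]]' >/dev/null; python3 st.py; python3 -m pendant '[[1,[4,0,0],[0,0,0]],[1,[4,0,0],[0,0,0]]]' >/dev/null; python3 st.py
```

```text
14.65 [ 0.5361 -0.0571  0.0655] [-2.   0.8  1.3] [ 0.201  0.614 -0.033] [ 0.99  -0.14  -0.001 -0.   ]
14.9 [ 0.5449 -0.0597  0.0656] [-1.4  0.8  0.3] [ 0.139  0.316 -0.001] [ 0.99 -0.14  0.    0.  ]
```

```bash
python3 -m pendant '[[1,[4,0,0],[0,0,0]],[1,[4,0,0],[0,0,0]]]' >/dev/null; python3 st.py; python3 -m pendant '[[1,[4,0,0],[0,0,0]],[1,[4,0,0],[0,0,0]]]' >/dev/null; python3 st.py
```

```text
15.15 [ 0.5524 -0.0618  0.0656] [ 0.2 -0.5 -1.5] [ 0.045  0.205 -0.073] [ 0.99 -0.14  0.    0.  ]
15.4 [ 0.56   -0.064   0.0656] [-0.6 -0.5 -1.1] [0.054 0.238 0.008] [ 0.99 -0.14  0.   -0.  ]
```

```bash
python3 - <<'E'
from plant import r,cams
import cv2,pickle,numpy as np
w=cams.snapshot('wrist');t=cams.snapshot('scene');pickle.dump((w,t,r.get_state()),open('w5.pkl','wb'))
a=cv2.resize(w['img'][:240,120:400,::-1],(350,300));b=cv2.resize(t['img'][140:260,220:380,::-1],(400,300))
cv2.imwrite('pics/w5.png',np.hstack([a,b]))
E
```

```text
(no output)
```

View pics/w5.png

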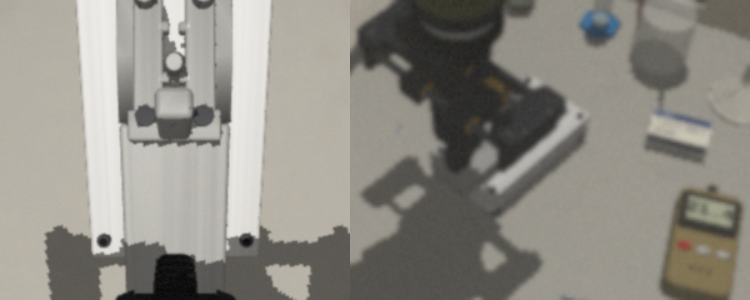

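The fork is under the clip and straddles the spindle: clip bow at (175,128), spindle tip at (175,62), all centred in the crop. I'll go in another 13 mm or so.

```bash
python3 -m pendant '[[1,[4,0,0],[0,0,0]],[1,[4,0,0],[0,0,0]]]' >/dev/null; python3 st.py; python3 -m pendant '[[1,[3,0,0],[0,0,0]],[1,[1.5,0,0],[0,0,0]],[1,[0,0,0],[0,0,0]]]' >/dev/null; python3 st.py
python3 - <<'E'
from plant import r,cams
import pickle,cv2
from h import *
from scipy.spatial.transform import Rotation as R
s=r.get_state();w=cams.snapshot('wrist');w['s']=s;pickle.dump(w,open('w6.pkl','wb'))
T=np.eye(4);T[:3,:3]=R.from_quat(s['eef_rot']).as_matrix();T[:3,3]=s['tool_pos'];Tc=T@w['tool_from_camera']
im=w['img'];g=im.astype(int).min(2)
cv2.imwrite('pics/w6.png',cv2.resize(im[:220,160:360,::-1],None,fx=2.7,fy=2.7,interpolation=cv2.INTER_CUBIC))
E
```

```text
15.75 [ 0.5676 -0.0662  0.0657] [-0.8  0.  -1.8] [-0.007  0.125  0.005] [ 0.99 -0.14  0.   -0.  ]
16.12 [ 0.5719 -0.0674  0.0657] [-0.1 -0.7 -2.1] [ 0.029  0.105 -0.039] [ 0.99 -0.14  0.    0.  ]
```

View pics/w6.png

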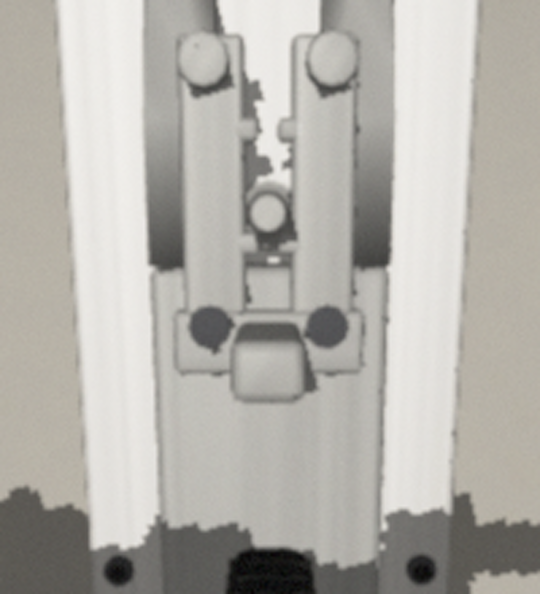

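```bash
python3 - <<'E'
import pickle
from h import *
from scipy.spatial.transform import Rotation as R
w=pickle.load(open('w6.pkl','rb'));s=w['s'];T=np.eye(4);T[:3,:3]=R.from_quat(s['eef_rot']).as_matrix();T[:3,3]=s['tool_pos'];Tc=T@w['tool_from_camera']
tf=lambda u,v,z:(T[:3,:3].T@(onz(w,160+u/2.7,v/2.7,z,Tc)-s['tool_pos'])*1000).round(2)[:2]
zs=s['tool_pos'][2]-.0287
for z in(zs+.050,zs+.056): print('tabtop',z,tf(233,340,z),tf(304,340,z),tf(268,398,z),tf(268,340,z))
print('clip bow edge',tf(177,372,zs+.025),tf(360,372,zs+.025),'tip',tf(205,35,zs+.025))
print('spindle top',tf(268,212,zs+.039),'yaw',ang(T[:2,0]),s['tool_pos'])
print('slot end',tf(270,265,zs+.02), 'deck rear', tf(268,550,zs))
for z in (0,-.003):print()
E
```

```text
tabtop 0.08695535757022003 [58.99 -5.7 ] [58.99  5.82] [ 4.95e+01 -2.00e-02] [ 5.899e+01 -2.000e-02]
tabtop 0.09295535757022003 [59.69 -5.46] [59.7  5.6] [ 5.059e+01 -1.000e-02] [ 5.969e+01 -1.000e-02]
clip bow edge [ 50.   -17.48] [50.02 17.5 ] tip [108.1  -10.95]
spindle top [ 7.889e+01 -5.000e-02] yaw -16.067615644885056 [ 0.57185405 -0.06744146  0.06565536]
slot end [69.59  0.28] deck rear [ 4.96 -0.14]
```

```bash
python3 -m pendant '[[1,[0,0,0.5],[0,0,0]],[1,[0,0,0],[0,0,0]],[0.0,[0,0,0],[0,0,0]],[0.0,[0,0,0],[0,0,0]],[0.0,[0,0,0],[0,0,0]],[0.0,[0,0,0],[0,0,0]],[0.0,[0,0,0],[0,0,0]],[0.0,[0,0,-5],[0,0,0]]]'; python3 -m pendant '[[0.0,[0,0,-10],[0,0,0]],[0.0,[0,0,-30],[0,0,0]],[0.0,[0,0,-30],[0,0,0]],[0.0,[0,0,0],[0,0,0]]]'; python3 - <<'E'
from plant import r,cams
import pickle,cv2
s=r.get_state();w=cams.snapshot('wrist');w['s']=s;pickle.dump(w,open('w7.pkl','wb'))
cv2.imwrite('pics/w7.png',w['img'][...,::-1])
E
```

```text
clock: 17.18
tool_pos: [0.5714, -0.0673, 0.0701]
eef_rot: [0.99, -0.14, -0.0, -0.0]
contact_force: [-0.4, -0.2, -0.9]
opening: 0.499
finger_force: 0.0
clock: 17.68
tool_pos: [0.5734, -0.0681, 0.1428]
eef_rot: [0.99, -0.14, 0.003, 0.0]
contact_force: [-0.1, -0.9, 0.1]
opening: 0.502
finger_force: 0.0
```

View pics/w7.png

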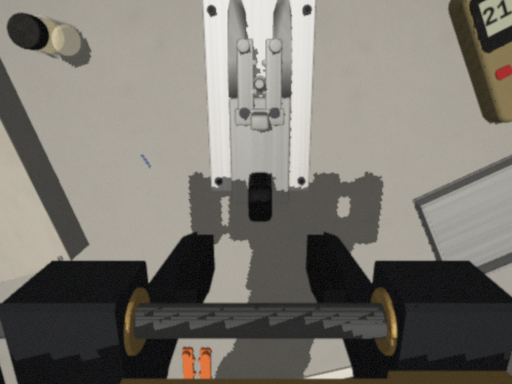

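The lifter stands on the deck with its handle at (260,197), and the clip lies flat and centred with its tab at about (260,120). Now I'll work out the tab and tray positions.

```bash
python3 - <<'E'
import pickle
from h import *
from scipy.spatial.transform import Rotation as R
w=pickle.load(open('w7.pkl','rb'));s=w['s'];T=np.eye(4);T[:3,:3]=R.from_quat(s['eef_rot']).as_matrix();T[:3,3]=s['tool_pos'];Tc=T@w['tool_from_camera']
tf=lambda u,v,z:(T[:3,:3].T@(onz(w,u,v,z,Tc)-s['tool_pos'])*1000).round(1)
print('tab',tf(260,120,.0925),'spindle',tf(259.5,84,.076),'tips',tf(244,39,.0615),tf(275,39,.0615))
u=T[:2,0];print(ang(u))
# tray by top cam
d=pickle.load(open('d0.pkl','rb'));t=d['top'];im=t['img']
hs=cv2.cvtColor(im,cv2.COLOR_RGB2HSV).astype(int)
cl=[onz(w,x,y,.018,Tc)[:2] for x,y in((415,203),)];print('tray corner wrist',cl,'top cam corner',onz(t,480/1.5,331/1.5,.018)[:2])
# release: clip origin at tray centre + 3mm along u => tab 28 behind
c=np.array([.464,-.265]);tab=c+(.003-.028)*u;print('tab target',tab)
g0=T[:2,3]+(T[:3,:3]@np.r_[tf(260,120,.0925)[:2],0])[:2]/1000
print('tab now',g0,'move tool mm',T[:3,:3].T@np.r_[tab-g0,0]*1000)
E
```

```text
tab [54.4  0.3 50.6] spindle [76.5 -0.1 67.2] tips [106.  -10.8  81.9] [106.1  10.5  81.9]
-16.07224156730803
tray corner wrist [array([ 0.50684322, -0.19833641])] top cam corner [ 0.50593572 -0.20274985]
tab target [ 0.43997749 -0.25807886]
tab now [ 0.62559737 -0.083433  ] move tool mm [-130.01232084  219.2078991    -0.78129075]
```

```bash
python3 -m pendant '[[0.0,[27,0,0],[0,0,0]],[0.0,[27.4,0.2,0],[0,0,0]],[0.0,[0,0,35],[0,0,0]],[0.0,[0,0,30],[0,0,0]],[0.0,[0,0,10],[0,0,0]],[0.0,[0,0,0],[0,0,0]],[0.5,[0,0,0],[0,0,0]],[0.8,[0,0,0],[0,0,0]]]' 15; python3 -m pendant '[[0.9,[0,0,0],[0,0,0]],[0.9,[0,0,0],[0,0,0]],[0.9,[0,0,0],[0,0,0]],[0.9,[0,0,0],[0,0,0]]]'
```

```text
clock: 18.73
tool_pos: [0.6246, -0.0828, 0.0663]
eef_rot: [0.99, -0.14, 0.001, -0.0]
contact_force: [0.1, -0.5, -0.6]
opening: 0.298
finger_force: 0.0
clock: 19.23
tool_pos: [0.6242, -0.0826, 0.0656]
eef_rot: [0.99, -0.14, 0.0, -0.0]
contact_force: [-0.2, 0.3, 3.6]
opening: 0.124
finger_force: 15.0
```

```bash
python3 -m pendant '[[1,[0,0,-2],[0,0,0]],[1,[0,0,-6],[0,0,0]],[1,[0,0,-10],[0,0,0]],[1,[0,0,-10],[0,0,0]],[1,[0,0,-15],[0,0,0]],[1,[0,0,-20],[0,0,0]],[1,[0,0,-20],[0,0,0]],[1,[0,0,0],[0,0,0]]]' 20
python3 - <<'E'
from plant import r,cams
import pickle
from h import *
from scipy.spatial.transform import Rotation as R
s=r.get_state();w=cams.snapshot('wrist');t=cams.snapshot('top');pickle.dump((w,t,s),open('w8.pkl','wb'))
im=w['img'];print(s['tool_pos'])
# lifter handle still in place? dark blob; clip jaws near
T=np.eye(4);T[:3,:3]=R.from_quat(s['eef_rot']).as_matrix();T[:3,3]=s['tool_pos'];Tc=T@w['tool_from_camera']
print('expect jaw tips px',[proj(w,(T@np.array([54,y,-0.008+.0186-.005,1])*[1,1,1,1])[:3] if 0 else (T@np.r_[np.array([.0515,y,.0035]),1])[:3],Tc).round() for y in(-.0108,.0108)])
cv2.imwrite('pics/w8.png',im[...,::-1])
g=im.min(2);print(g[80:260:6,160:360:6])
E
```

```text
clock: 20.23
tool_pos: [0.6252, -0.0832, 0.1504]
eef_rot: [0.99, -0.14, 0.002, 0.0]
contact_force: [1.1, 0.3, -0.5]
opening: 0.114
finger_force: 20.0
[ 0.62522766 -0.08320633  0.1503833 ]
expect jaw tips px [array([238., 135.]), array([280., 135.])]
[[158 158 158 ... 158 155 159]
 [156 157 157 ... 158 155 158]
 [158 156 157 ... 160 159 157]
 ...
 [159 158 159 ...  79 113 158]
 [160 157 159 ...  79 157 159]
 [157 157 157 ...  83 157 158]]
```

```bash
python3 -m pendant '[[1,[-10,18,0],[0,0,0]],[1,[-20,36,0],[0,0,0]],[1,[-20,36,0],[0,0,0]],[1,[-20,36,0],[0,0,0]],[1,[-20,36,0],[0,0,0]],[1,[-20,36,0],[0,0,0]],[1,[-13,18,0],[0,0,0]],[1,[0,0,0],[0,0,0]]]'; python3 -m pendant '[[1,[0,0,30],[0,0,0]],[1,[0,0,35],[0,0,0]],[1,[0,0,30],[0,0,0]],[1,[0,0,15],[0,0,0]],[1,[0,0,7],[0,0,0]],[1,[0,0,3],[0,0,0]],[1,[0,0,0],[0,0,0]],[1,[0,0,0],[0,0,0]]]';python3 st.py
```

```text
clock: 21.32
tool_pos: [0.4441, -0.2571, 0.1478]
eef_rot: [0.99, -0.142, -0.001, -0.0]
contact_force: [0.7, -0.0, -0.6]
opening: 0.118
finger_force: 20.0
clock: 22.32
tool_pos: [0.4463, -0.2564, 0.0288]
eef_rot: [0.99, -0.14, 0.001, 0.0]
contact_force: [0.4, -0.0, -1.1]
opening: 0.116
finger_force: 20.0
22.32 [ 0.4463 -0.2564  0.0288] [ 0.4 -0.  -1.1] [-0.004  0.131 -0.008] [ 0.99  -0.14   0.001  0.   ]
```

```bash
python3 -m pendant '[[1,[0,0,7],[0,0,0]],[1,[0,0,4],[0,0,0]],[1,[0,0,0],[0,0,0]],[1,[0,0,0],[0,0,0]]]'>/dev/null;python3 st.py; python3 -m pendant '[[1,[0,0,1.5],[0,0,0]],[1,[0,0,0],[0,0,0]]]'>/dev/null;python3 st.py;python3 -m pendant '[[1,[0,0,1.5],[0,0,0]],[1,[0,0,0],[0,0,0]]]'>/dev/null;python3 st.py
```

```text
22.82 [ 0.4459 -0.2562  0.0171] [ 0.3 -0.5  0.1] [-0.032  0.191  0.004] [ 0.99 -0.14 -0.   -0.  ]
23.07 [ 0.4459 -0.2562  0.0156] [-0.8  0.  -1. ] [-0.017  0.175 -0.039] [ 0.99 -0.14  0.   -0.  ]
23.32 [ 0.4459 -0.2561  0.0141] [ 0.3  0.2 -0.5] [ 0.029  0.148 -0.048] [ 0.99 -0.14 -0.   -0.  ]
```

```bash
python3 -m pendant '[[1,[0,0,1],[0,0,0]],[1,[0,0,0],[0,0,0]]]'>/dev/null;python3 st.py; python3 -m pendant '[[1,[0,0,1],[0,0,0]],[1,[0,0,0],[0,0,0]]]'>/dev/null;python3 st.py;python3 -m pendant '[[1,[0,0,1],[0,0,0]],[1,[0,0,0],[0,0,0]]]'>/dev/null;python3 st.py
```

```text
23.57 [ 0.4459 -0.2562  0.0131] [ 0.4  0.9 -0.1] [-0.02   0.183 -0.029] [ 0.99 -0.14  0.   -0.  ]
23.82 [ 0.4459 -0.2561  0.0121] [-0.7 -0.3 -0.7] [ 0.033  0.113 -0.015] [ 0.99 -0.14 -0.   -0.  ]
24.07 [ 0.446  -0.2562  0.0117] [-0.8  0.6  5.9] [0.171 0.266 0.011] [ 0.99 -0.14  0.   -0.  ]
```

```bash
python3 -m pendant '[[1,[0,0,-0.5],[0,0,0]],[0.4,[0,0,0],[0,0,0]],[0.4,[0,0,0],[0,0,0]],[0.4,[0,0,0],[0,0,0]],[0.4,[0,0,0],[0,0,0]],[0.4,[0,0,-5],[0,0,0]],[0.4,[0,0,-15],[0,0,0]],[0.4,[0,0,-40],[0,0,0]]]'; python3 -m pendant '[[0.4,[0,0,-50],[0,0,0]],[0.4,[0,0,-50],[0,0,0]],[0.4,[-30,0,0],[0,0,0]],[0.4,[-30,0,0],[0,0,0]],[0.4,[0,0,0],[0,0,0]]]'
python3 - <<'E'
from plant import r,cams
import pickle
from h import *
from scipy.spatial.transform import Rotation as R
s=r.get_state();w=cams.snapshot('wrist');t=cams.snapshot('top');pickle.dump((w,t,s),open('w9.pkl','wb'))
T=np.eye(4);T[:3,:3]=R.from_quat(s['eef_rot']).as_matrix();T[:3,3]=s['tool_pos'];Tc=T@w['tool_from_camera']
im=w['img'];cv2.imwrite('pics/w9.png',im[...,::-1])
u=np.array([.961,-.277]);v=np.array([.277,.961])
tab=np.array([.446,-.2562])
P=lambda a,b,z:np.r_[tab+u*a+v*b,z]
for n,p in(('tabtop',P(0,0,.039)),('hingeL',P(.005,.012,.008)),('jawTipL',P(.054,.011,.008)),('jawTipR',P(.054,-.011,.008)),('floorgap',P(.054,0,.003)),('floor side',P(.03,.03,.003)),('handle top',np.array([.572,-.0675,.104]))):
    q=proj(w,p,Tc).round().astype(int);k=proj(t,p).round().astype(int)
    print(n,q,im[q[1],q[0]] if 0<=q[0]<512 and 0<=q[1]<384 else '-', k,t['img'][k[1],k[0]])
# change in top vs start within tray area / stand area
d=pickle.load(open('d0.pkl','rb'))['top']['img']
df=(cv2.absdiff(d,t['img']).max(2)>40).astype(np.uint8)
n,l,st,c=cv2.connectedComponentsWithStats(df)
for a,b in zip(st[1:],c[1:]):
    if a[4]>12: print(a,b.round(),onz(t,*b,.03).round(3))
E
```

```text
clock: 25.08
tool_pos: [0.4451, -0.2556, 0.0721]
eef_rot: [0.99, -0.14, -0.001, -0.001]
contact_force: [0.8, -0.6, 0.3]
opening: 0.298
finger_force: 0.0
clock: 25.7
tool_pos: [0.3861, -0.2387, 0.1728]
eef_rot: [0.99, -0.141, -0.0, -0.001]
contact_force: [1.0, 0.5, 0.2]
opening: 0.299
finger_force: 0.0
tabtop [260 101] [189 186 181] [343 245] [185 185 184]
hingeL [248  94] [87 87 89] [336 241] [92 90 97]
jawTipL [248  38] [197 196 189] [342 223] [151 151 150]
jawTipR [272  38] [184 184 178] [350 226] [179 178 180]
floorgap [260  39] [207 206 199] [345 225] [190 189 188]
floor side [228  66] [210 208 200] [332 230] [185 182 183]
handle top [-84  -7] - [269 190] [61 59 61]
[269 140  11  25 121] [274. 153.] [ 0.677 -0.082  0.03 ]
[280 144  12  26 110] [286. 156.] [ 0.67  -0.112  0.03 ]
[268 169  13  10  66] [274. 174.] [ 0.622 -0.083  0.03 ]
[263 184  12  15 110] [270. 191.] [ 0.579 -0.071  0.03 ]
[260 199  16   7  57] [268. 202.] [ 0.55  -0.067  0.03 ]
[125 218   9   7  18] [128. 221.] [0.493 0.287 0.03 ]
[137 220  18  10  56] [144. 225.] [0.484 0.245 0.03 ]
[120 229  10   3  22] [124. 230.] [0.47  0.295 0.03 ]
[160 233  21  20 171] [170. 243.] [0.441 0.176 0.03 ]
[135 234  10   9  46] [139. 238.] [0.452 0.256 0.03 ]
[336 241   8   9  28] [339. 245.] [ 0.445 -0.249  0.03 ]
[  301   247   193   137 13076] [403. 315.] [ 0.278 -0.404  0.03 ]
[463 282   8  13  24] [466. 289.] [ 0.345 -0.563  0.03 ]
[464 301   8   4  13] [467. 303.] [ 0.31  -0.565  0.03 ]
[273 313  11  22  79] [279. 324.] [ 0.249 -0.101  0.03 ]
[462 356   8   7  23] [466. 359.] [ 0.178 -0.556  0.03 ]
[249 362  45  22 777] [270. 372.] [ 0.137 -0.079  0.03 ]
```

The pixel checks put the clip flat in the tray with its tab and hinge where predicted. The lifter's handle is still upright on the deck, and nothing changed at the meter, fuses or vial.

```bash
python3 -c "
from plant import r;print(r.finish_job())"
```

```text
the job is handed in; nothing more can be done
None
```

The job is handed in at about 26 s: the clip came off the spindle and lies in the tray, the lifter stands on the deck, and the gripper touches nothing; no verdict came back, so success rests on my own camera and force checks.

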